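# Index the sample shuttle to the reader and hold its lock pin home

### The job

The blue carriage on the bench rail carries two capped tubes. Pull up its red lock knob so the pin clears the rail and slide the carriage exactly one hole, to whichever side brings the purple-capped tube in front of the white reader's window; let the pin drop into that hole, never dragging the carriage along with the pin still in a hole. The knob's spring keeps the pin slightly raised, so press the knob fully home and finish while still holding it down with the gripper; keep both tubes seated upright in the carriage and leave the other things on the bench alone.

Things in the scene. Friction and masses are not known exactly. Their poses are not given: they have to be found in the camera images.
- rail: Fixed grey base 165 x 400 x 8 mm with an aluminium index bar (26 x 380 mm, top 30 mm above the bench) along its y axis; 34 mm high blue end blocks. Origin: on the bench under the bar's middle; x across the rail towards the white reader, y along the bar, z up. Five vertical holes 10 mm wide in the bar's top at x = 0, y = -90, -45, 0, +45, +90 mm.
- reader (a point): Reading point, where the purple-capped tube's axis must stand, before the black window of the white reader: at x = 45, y = 0, z = 50 mm of the rail; axes as the rail's. The reader box (50 x 62 mm, top 70 mm above the bench) stands at the rail's x = 82 to 132, y = -31 to +31 mm, window facing the bar (-x).
- carriage (a joint): Slide of the blue carriage along the rail's +y, m: 0 = pin at the middle hole (start, within 1 mm), +-0.045 next holes, +-0.09 outer ones, stops at +-0.1; friction 2 N. A 34 mm wide block round the pin (rail x = 0), top 44 mm, steel barrel 24 mm wide up to 58 mm; on the reader side a block 28 x 130 mm, centred at x = 45 mm, top 44 mm, two pockets 17.5 mm wide, 30 deep, at y = +-45 mm from the pin.
- plunger (a joint): Height of lock pin and knob above fully home, m: 0 = home (pin 13 mm deep in its hole), stop at 0.020. A 700 N/m spring floats it at about 0.004 when untouched (pin still locks); pushing it home takes about 3 N, lifting it to 0.016 about 9 N. The 8 mm pin has a round tip and clears the bar from 0.013 up; let go, it drops on to the bar or into a hole.
- knob: Red lock knob, upright plain cylinder 26 mm in diameter, 26 mm high, on top of the pin, moving with pin and carriage. Origin: its centre, 91 mm above the bench when home, about 95 mm at the start, 104 mm when the pin just clears. Free all round above the barrel (58 mm), apart from the tube caps (tops at 92 mm), 45 mm to the reader side and 45 mm along either way.
- sample: The purple-capped sample tube, 78 mm high, body 16 mm, cap 20 mm in diameter, loose and upright in one of the carriage's two pockets (which one varies). Origin: centre of its underside, 14 mm above the bench.
- blank: The white-capped blank tube, same sizes, in the other pocket. Origin: centre of its underside, 14 mm above the bench.
- dish: White-rimmed culture dish with a pink disc of agar on top, 90 mm in diameter, 16 mm high, loose on the bench on the robot's side of the rail; not to be disturbed. Origin: centre of its underside.
- tip_box: Blue pipette tip box with clear lid, 84 x 119 x 59 mm, loose beside the rail's -y end; not to be disturbed. Origin: centre of its underside.
- reagent: Amber reagent bottle with blue cap, 52 mm in diameter, 110 mm high, loose beside the rail's +y end; not to be disturbed. Origin: centre of its underside.

How it is judged:
By the outcome, as a careful person would: the job done as asked, in the order asked, and still so for the second after the job is handed in, while the arm keeps its last pose, push and grip.
It also fails if it takes over 30 s, if anything falls off the work surface, if the arm or the gripper's body presses on something with over 40 N, if the wrist force passes 120 N, or if a joint passes its speed limit or range.

### The arm

A 6-joint arm with a two-finger parallel gripper is mounted at the origin on the work surface. World frame = base frame: x ahead of the robot, y to its left, z up, the work surface at z = 0. Lengths are in m, angles in rad, forces in N, time in s.
With the tool pointing down it reaches from about 0.35 to 0.85 m from the base axis. Payload 8.1 kg.
Tool frame: the origin (TCP) lies where the fingers leave the gripper's body, on its centre line; the fingertips stand 84 mm ahead of it and the grasp point (between the pads) lies 65 mm ahead of it; z points along the fingers, y is the line along which they close (so a half turn about z gives the same grasp; the last joint's range is limited). The gripper opens to 93 mm and grips with 3 to 60 N. Pads are 15 mm wide; open, the fingers measure 128 mm over their backs; the gripper's body (75 mm by 188 mm) begins 65 mm behind the grasp point.
Start: joints at [1.133, 0.13, 1.488, -0, 1.523, -0.085], TCP at [0.207, 0.563, 0.303] pointing down, gripper open.
Joint ranges: [-2.96, 2.96], [-0.89, 2.26], [0.02, 2.5], [-1.34, 4.48], [0, 2.73], [-2.66, 2.66]. Speed limits (rad/s): [2.39, 2.39, 2.79, 3.14, 3.14, 3.14].

### API

Orientations are given as a rotation vector (axis times angle).
In Python, from plant import robot gives the robot as it stands.
- The arm moves only by the shell command python3 -m jog 'ROWS' [FORCE]. ROWS is text: rows parted by semicolons, each of 5 numbers parted by spaces: the opening, from 0 (shut) to 1 (fully open), then the shift along the tool's x, y, z in m, then the turn about the tool's z in degrees. A call has 1 to 10 rows; each row shifts and turns the commanded pose from where the row before left it, along the tool's axes as they then stand; what a row does not reach is not made up. A row lasts 1/12 s, in which the tool goes at most 41.7 mm and 7.16 degrees, less where a joint would pass 70% of its speed; a pose out of reach is approached as far as the arm can. A call with a gripper value outside its range is refused whole. The fingers move at their own pace and stop on an object; FORCE is the grip in N (left out, the last holds). Time passes only in rows, so rows that do not move let the fingers close. It gives the time, the measured TCP pose, the force, the opening and the grip force at its end, in the units of the state.
- robot.read_state(): the state, without advancing time (a new reading comes with each control period).
- robot.read_camera(name): name is "scene" or "top"; returns a dict with "color" (480x640x3 uint8, red, green, blue), "intrinsics" (3x3 intrinsics, pixels), "k1" (the pictures are not rectified: a ray, as slopes to the right and down, at radius r is drawn at 1 + k1 r^2 times it, then the intrinsics apply), "pose" (4x4, takes a point from camera to world coordinates). Camera axes: x right, y down, z forward; pixel columns grow to the right and rows downward; lengths in m; the calibration is good to about 2 mm. A picture is of the moment at which its call begins. There is no depth.
- robot.close_job(): hands the job in; it is judged then, once.
The state is a dict: "t": time; "q": joint angles; "dq": joint speeds; "joint_torque": joint torques, N m; "tool_pos": TCP position; "orientation": TCP orientation; "force": force on the tool from outside, world axes, zero at the start; "wrist_torque": the same for the moment, N m; "opening": finger opening in m; "gripper_force": force on a finger pad.
Only numpy, scipy, OpenCV 4.12 (cv2) and the standard library are available. Lean on these libraries where they do the work, as an engineer would, in place of code of your own. Each camera call takes 0.05 s, during which the arm holds its last target. There are 200 camera calls.

## Working session

There is one attempt and no reset: what is moved stays moved. The work goes in short steps, Python scripts to look and compute and a shell command to move; the robot and the scene stay as the last step left them, time stands still between calls to the robot, and variables do not carry over. Pictures are saved under pics/ and viewed, at most 10 in all, crops included, and the job is handed in when it is done.

```bash
mkdir -p pics; cat > h.py <<'E'
import numpy as np,cv2
from plant import robot
def snap(n,f):
    c=robot.read_camera(n); cv2.imwrite(f,c["color"][:,:,::-1]); np.savez(f[:-4]+'.npz',K=c["intrinsics"],k1=c["k1"],P=c["pose"]); return c
def ray(f,u,v,z):
    d=np.load(f[:-4]+'.npz');K,k,P=d['K'],float(d['k1']),d['P']
    s=np.array([(u-K[0,2])/K[0,0],(v-K[1,2])/K[1,1]]);r=s.copy()
    for _ in range(20): r=s/(1+k*(r@r))
    w=P[:3,:3]@np.array([*r,1]);o=P[:3,3]; return o+w*(z-o[2])/w[2]
E
python3 - <<'E'
from h import *
for n in("top","scene"): snap(n,f'pics/{n}0.png')
print(robot.read_state())
E
```

```text
{'t': 0.1, 'q': array([ 1.13259468e+00,  1.31071796e-01,  1.48916427e+00, -1.67333646e-05,
        1.52302923e+00, -8.54064595e-02]), 'dq': array([-1.43326258e-03, -1.16443912e-03, -2.41632563e-04, -2.11676550e-03,
       -8.87941541e-04,  1.12973506e-05]), 'joint_torque': array([ 1.10299155e-03, -5.61333597e+01, -4.93101954e+01,  7.70618138e-02,
        2.90040829e-02,  1.47938152e-05]), 'tool_pos': array([0.20713817, 0.56270438, 0.30180388]), 'orientation': array([-5.51225349e-01, -3.09243109e+00,  2.54430197e-03]), 'force': array([-0.3395304 , -0.12302681, -0.03773113]), 'wrist_torque': array([ 0.03722319,  0.05123005, -0.02775589]), 'gripper_force': 0.0, 'opening': 0.09282502231235543}
```

View pics/top0.png

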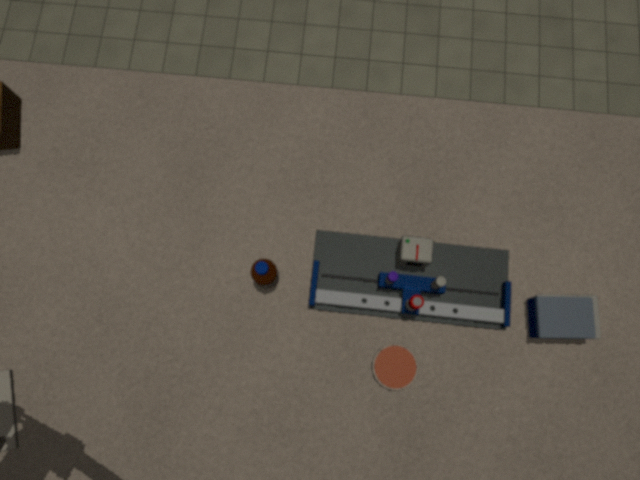

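View pics/scene0.png

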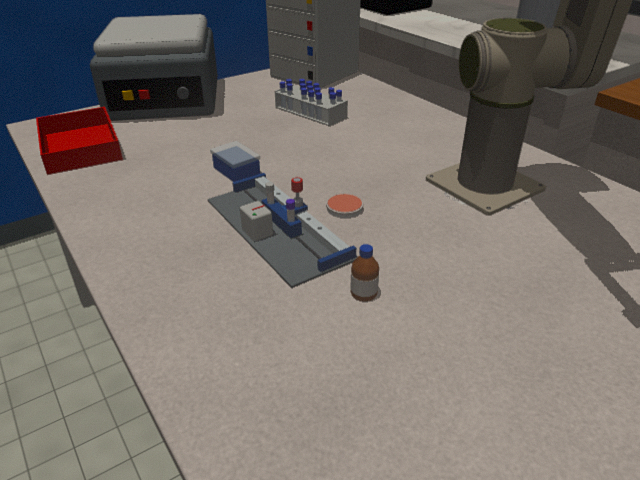

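The top view shows the knob at about (416,302), the purple cap at (393,277) and the white cap at (440,282). The reader is at (417,250), and the bar runs between the end blocks at (315,285) and (506,304). I'll enlarge this area.

```bash
python3 - <<'E'
from h import *
im=cv2.imread('pics/top0.png')[225:335,300:520]
cv2.imwrite('pics/c.png',cv2.resize(cv2.convertScaleAbs(im,alpha=1.5),(792,396),interpolation=cv2.INTER_CUBIC))
im=cv2.imread('pics/scene0.png')[160:280,200:360]
cv2.imwrite('pics/s.png',cv2.resize(im,(800,600),interpolation=cv2.INTER_CUBIC))
d=np.load('pics/top0.npz');print(d['P'],d['K'],d['k1'])
E
```

```text
[[ 9.97913701e-02 -9.72849570e-01  2.08819053e-01  3.64475268e-01]
 [-9.95008308e-01 -9.74872295e-02  2.13238822e-02  4.88413620e-02]
 [-3.87738651e-04 -2.09904632e-01 -9.77721788e-01  1.06473109e+00]
 [ 0.00000000e+00  0.00000000e+00  0.00000000e+00  1.00000000e+00]] [[524.99529523   0.         312.66375077]
 [  0.         524.99529523 246.00116636]
 [  0.           0.           1.        ]] -0.017968572311218272
```

View pics/c.png

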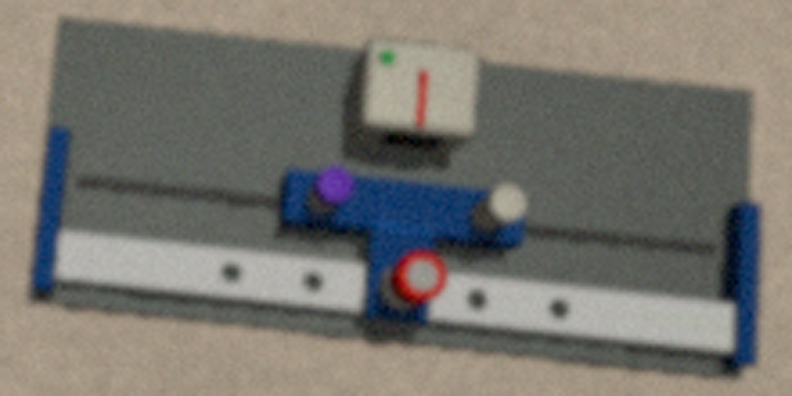

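View pics/s.png

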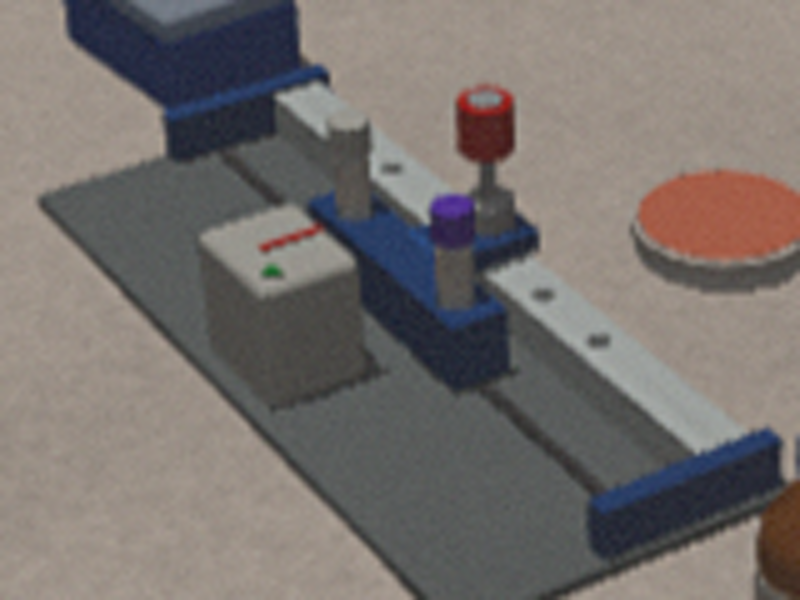

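The crop shows bar holes at (231,271), (313,281), (477,299) and (559,308), and the knob top at (422,277). Purple is on the image's left, which is rail +y, so the carriage must slide one hole towards -y.

```bash
python3 - <<'E'
from h import *
from scipy.spatial.transform import Rotation as R
f='pics/top0.png'
g=lambda u,v,z: ray(f,300+(u+.5)/3.6-.5,225+(v+.5)/3.6-.5,z)
H=[g(*p,.03) for p in((231,271),(313,281),(477,299),(559,308))]
for h in H: print(h)
print('mean',np.mean(H,0)); d=H[0]+H[1]-H[2]-H[3]; yaw=np.arctan2(d[1],d[0])-np.pi/2; print('yaw deg',np.degrees(yaw), np.linalg.norm(H[0]-H[3]))
print('knob',g(422,277,.108)); fs='pics/scene0.png'
print('knob scene',ray(fs,200+486.5/5-.5,160+99/5-.5,.108))
print('purple',g(335,185,.092),'white',g(508,202,.092))
s=robot.read_state(); M=R.from_rotvec(s['orientation']).as_matrix(); print(M)
k=np.mean([g(422,277,.108),ray(fs,96.8+200,179.3,.108)],0)
print('delta tool to knob', M.T@(np.r_[k[:2],0]-np.r_[s['tool_pos'][:2],0]))
print('tool y angle minus rail y', np.degrees(np.arctan2(M[1,1],M[0,1]))-90-np.degrees(yaw))
E
```

```text
[ 0.48727612 -0.03984734  0.03      ]
[ 0.48627158 -0.08497787  0.03      ]
[ 0.48533843 -0.1749805   0.03      ]
[ 0.48486265 -0.21991493  0.03      ]
mean [ 0.4859372  -0.12993016  0.03      ]
yaw deg -0.7099536689199852 0.18008376184383676
knob [ 0.48458954 -0.12974311  0.108     ]
knob scene [ 0.48350384 -0.12987766  0.108     ]
purple [ 0.52994392 -0.08482098  0.092     ] white [ 0.5299714  -0.17496235  0.092     ]
[[-9.38410817e-01  3.45520848e-01 -6.94584478e-04]
 [ 3.45521523e-01  9.38409592e-01 -1.52169205e-03]
 [ 1.26028409e-04 -1.66796617e-03 -9.99998601e-01]]
delta tool to knob [-0.49913271 -0.55418483  0.00086146]
tool y angle minus rail y -19.503669166238446
```

```bash
python3 -m jog '1 0 0 0 -6.5;1 0 0 0 -6.5;1 0 0 0 -6.5;1 -0.014 -0.034 0 0;1 -0.014 -0.034 0 0;1 -0.014 -0.034 0 0;1 -0.014 -0.034 0 0;1 -0.014 -0.034 0 0;1 -0.014 -0.034 0 0;1 -0.014 -0.034 0 0' 40; python3 -m jog '1 -0.014 -0.034 0 0;1 -0.014 -0.034 0 0;1 -0.014 -0.034 0 0;1 -0.014 -0.034 0 0;1 -0.014 -0.034 0 0;1 -0.014 -0.034 0 0;1 -0.014 -0.034 0 0;1 -0.014 -0.034 0 0;1 -0.014 -0.034 0 0;1 -0.014 -0.034 0 0'
cat > d.py <<'E'
from h import *
from scipy.spatial.transform import Rotation as R
s=robot.read_state(); M=R.from_rotvec(s['orientation']).as_matrix()
print('yaw',np.degrees(np.arctan2(M[1,1],M[0,1]))-90,'z',M[:,2],'tool delta to knob',M.T@(np.array([.4842,-.1298,.095+.065])-s['tool_pos']),s['force'])
E
python3 d.py
```

```text
t: 0.93
tool_pos: [0.3023, 0.3221, 0.3023]
orientation: [-0.019, -3.141, 0.001]
force: [0.0, -0.4, -0.1]
opening: 0.0929
gripper_force: 0.0
t: 1.77
tool_pos: [0.4382, -0.0198, 0.3025]
orientation: [-0.02, -3.141, -0.0]
force: [0.2, 0.6, -0.7]
opening: 0.093
gripper_force: 0.0
yaw -0.7256139785881004 z [-5.78036023e-05  7.88907746e-05 -9.99999995e-01] tool delta to knob [-0.04743383 -0.10944525  0.1425025 ] [ 0.16851739  0.58526503 -0.67284683]
```

```bash
python3 -m jog '1 -0.015 -0.035 0.02 0;1 -0.015 -0.035 0.02 0;1 -0.014 -0.036 0.02 0;1 0 0 0 0;1 0 0 0 0'; python3 d.py
```

```text
t: 2.18
tool_pos: [0.4783, -0.122, 0.2423]
orientation: [-0.025, -3.137, -0.003]
force: [0.0, -0.0, -0.7]
opening: 0.0931
gripper_force: 0.0
yaw -0.9038149787575946 z [-0.00470554  0.00172505 -0.99998744] tool delta to knob [-0.00645372 -0.00786959  0.08230189] [ 0.00983603 -0.04585617 -0.69427472]
```

```bash
python3 -m jog '1 0 0 0 0;1 0 0 0 0'; python3 d.py;python3 -m jog '1 -0.002 -0.003 0.03 0;1 -0.002 -0.003 0.02 0;1 0 0 0 0;1 0 0 0 0;1 0 0 0 0'; python3 d.py
```

```text
t: 2.35
tool_pos: [0.4794, -0.1199, 0.2456]
orientation: [0.018, 3.141, -0.0]
force: [0.1, -0.7, -0.4]
opening: 0.093
gripper_force: 0.0
yaw -0.6654735655330342 z [ 1.00899516e-03 -2.52868509e-05 -9.99999491e-01] tool delta to knob [-0.00482217 -0.00985476  0.08561738] [ 0.12937528 -0.73285428 -0.3988373 ]
t: 2.77
tool_pos: [0.4839, -0.1262, 0.1967]
orientation: [0.018, 3.139, -0.001]
force: [1.3, 0.1, 0.6]
opening: 0.0929
gripper_force: 0.0
yaw -0.6487032000786854 z [ 2.08393166e-03 -6.37978499e-04 -9.99997625e-01] tool delta to knob [-0.00031057 -0.00362037  0.0367361 ] [1.25206679 0.10087649 0.63083522]
```

```bash
python3 -m jog '1 0 -0.003 0.018 0;1 0 0 0.018 0;1 0 0 0 0;1 0 0 0 0;1 0 0 0 0'; python3 d.py; python3 - <<'E'
from h import *
snap('scene','pics/s1.png')
im=cv2.imread('pics/s1.png')[130:280,200:400]
cv2.imwrite('pics/s1c.png',cv2.resize(im,(800,600),interpolation=cv2.INTER_CUBIC))
E
```

```text
t: 3.18
tool_pos: [0.484, -0.1298, 0.1608]
orientation: [0.019, 3.139, -0.001]
force: [0.0, 0.0, 0.6]
opening: 0.0931
gripper_force: 0.0
yaw -0.6960177980403586 z [ 2.14857499e-03 -7.63548214e-04 -9.99997400e-01] tool delta to knob [-1.60919756e-04 -1.68381851e-06  7.80865784e-04] [0.01591412 0.02128019 0.60810832]
```

View pics/s1c.png

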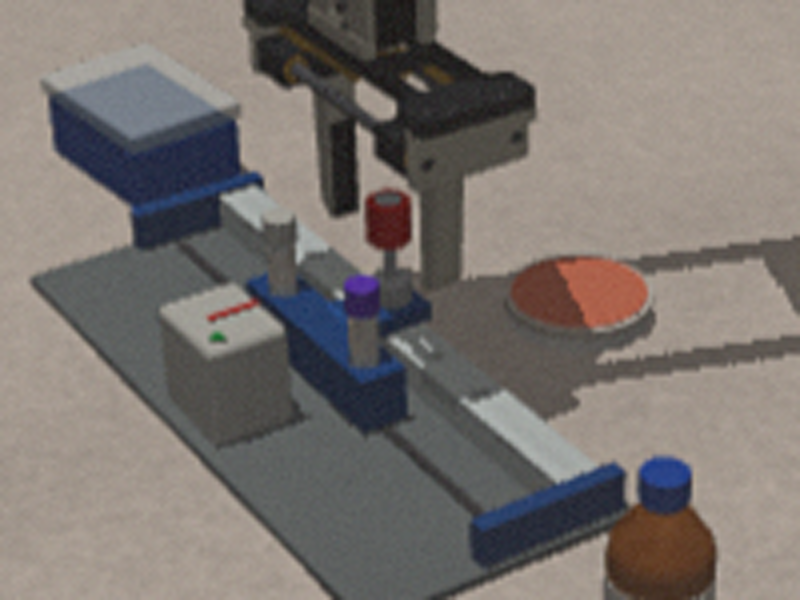

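The knob at (388,220) sits between the open fingers at (340,160) and (442,230), and both tubes are clear. Closing now.

```bash
python3 -m jog '0 0 0 0 0;0 0 0 0 0;0 0 0 0 0;0 0 0 0 0;0 0 0 0 0;0 0 0 0 0;0 0 0 0 0;0 0 0 0 0' 40; python3 d.py
```

```text
t: 3.9
tool_pos: [0.4831, -0.1297, 0.1588]
orientation: [-0.02, -3.141, -0.0]
force: [-0.2, 0.0, -0.7]
opening: 0.0441
gripper_force: 0.0
yaw -0.7156696678669192 z [-1.93885107e-04  4.88404015e-05 -9.99999980e-01] tool delta to knob [-1.10158929e-03 -5.95026595e-05 -1.24560288e-03] [-0.20128592  0.01824606 -0.65694794]
```

```bash
python3 -m jog '0 0 0 0 0;0 0 0 0 0;0 0 0 0 0;0 0 0 0 0;0 0 0 0 0;0 0 0 0 0' 40; python3 d.py
```

```text
t: 4.4
tool_pos: [0.4831, -0.1297, 0.1588]
orientation: [-0.02, -3.141, -0.0]
force: [0.1, 0.7, 0.1]
opening: 0.0256
gripper_force: 40.0
yaw -0.7145533664451875 z [-4.87921333e-05  2.42020299e-05 -9.99999999e-01] tool delta to knob [-1.06573610e-03 -6.22319152e-05 -1.18651863e-03] [0.06358718 0.69675056 0.0590975 ]
```

```bash
python3 -m jog '0 0 0 -0.005 0;0 0 0 -0.005 0;0 0 0 -0.004 0;0 0 0 0 0;0 0 0 0 0;0 0 0 0 0;0 0 0 0 0'; python3 d.py
```

```text
t: 4.98
tool_pos: [0.483, -0.1297, 0.1724]
orientation: [-0.02, -3.141, -0.0]
force: [4.7, -1.3, -10.3]
opening: 0.0253
gripper_force: 40.0
yaw -0.7128244042849303 z [-3.78732928e-04  1.50209192e-04 -9.99999917e-01] tool delta to knob [-0.00118745 -0.00012209  0.01239643] [  4.72674628  -1.33254656 -10.29459668]
```

```bash
python3 -m jog '0 -0.001 0 0 0;0 0 -0.006 0 0;0 0 -0.006 0 0;0 0 -0.006 0 0;0 0 0 0 0;0 0 0 0 0'; python3 d.py
```

```text
t: 5.48
tool_pos: [0.4832, -0.1486, 0.1724]
orientation: [-0.021, -3.14, 0.001]
force: [-4.0, -1.7, -9.8]
opening: 0.0255
gripper_force: 40.0
yaw -0.7708898535045847 z [-1.75805085e-03 -4.97343122e-04 -9.99998331e-01] tool delta to knob [-0.0007484   0.0188246   0.01236196] [-3.95815992 -1.73334221 -9.79294611]
```

```bash
python3 -m jog '0 0 -0.006 0 0;0 0 -0.006 0 0;0 0 -0.006 0 0;0 0 -0.005 0 0;0 0 -0.003 0 0;0 0 0 0 0;0 0 0 0 0;0 0 0 0 0'; python3 d.py
```

```text
t: 6.15
tool_pos: [0.483, -0.1744, 0.1725]
orientation: [-0.02, -3.14, 0.001]
force: [-5.7, -1.6, -10.9]
opening: 0.0255
gripper_force: 40.0
yaw -0.7306397438037635 z [-1.53482439e-03 -5.60408694e-04 -9.99998665e-01] tool delta to knob [-0.00067718  0.0446317   0.01247408] [ -5.67454151  -1.62360551 -10.85042721]
```

```bash
python3 -m jog '0 0.0005 0 0.003 0;0 0 0 0.003 0;0 0 0 0.003 0;0 0 0 0.003 0;0 0 0 0 0;0 0 0 0 0;0 0 0 0 0'; python3 d.py
```

```text
t: 6.73
tool_pos: [0.483, -0.1744, 0.1616]
orientation: [-0.02, -3.141, 0.001]
force: [-8.4, -0.0, -2.6]
opening: 0.0256
gripper_force: 40.0
yaw -0.7197087800858526 z [-3.79148384e-04 -9.27990931e-04 -9.99999498e-01] tool delta to knob [-0.00066782  0.04465408  0.00151756] [-8.44324363 -0.03085413 -2.63089992]
```

```bash
python3 -m jog '0 0.0005 0 0.003 0;0 0 0 0.003 0;0 0 0 0.001 0;0 0 0 0 0;0 0 0 0 0;0 0 0 0 0'; python3 d.py;python3 -m jog '0 0 0 0.002 0;0 0 0 0.001 0;0 0 0 0 0;0 0 0 0 0;0 0 0 0 0'; python3 d.py
```

```text
t: 7.23
tool_pos: [0.4829, -0.1745, 0.1553]
orientation: [0.02, 3.141, -0.002]
force: [-8.8, 0.7, 2.5]
opening: 0.0251
gripper_force: 40.0
yaw -0.7179928342299888 z [ 7.39752687e-04 -1.12911781e-03 -9.99999089e-01] tool delta to knob [-0.00071899  0.04469257 -0.00472466] [-8.82963584  0.73724694  2.52452132]
t: 7.65
tool_pos: [0.4832, -0.175, 0.1543]
orientation: [0.02, 3.14, -0.004]
force: [-16.6, 1.7, 17.5]
opening: 0.0255
gripper_force: 40.0
yaw -0.7156319985210473 z [ 0.00121581 -0.00237146 -0.99999645] tool delta to knob [-0.00047696  0.04524568 -0.00583509] [-16.64804321   1.71375085  17.45364104]
```

```bash
python3 -m jog '0 0.001 0 0 0;0 0 0 0 0;0 0 0 0 0'; python3 d.py; python3 - <<'E'
from h import *
snap('scene','pics/s2.png')
im=cv2.imread('pics/s2.png')[130:280,200:400]
cv2.imwrite('pics/s2c.png',cv2.resize(im,(800,600),interpolation=cv2.INTER_CUBIC))
E
```

```text
t: 7.9
tool_pos: [0.4829, -0.175, 0.1543]
orientation: [0.02, 3.138, -0.004]
force: [-11.0, 1.4, 14.0]
opening: 0.0251
gripper_force: 40.0
yaw -0.7155779105747939 z [ 0.00318064 -0.00253221 -0.99999174] tool delta to knob [-0.00079807  0.04522887 -0.00578556] [-11.02901512   1.3548422   14.04331607]
```

View pics/s2c.png

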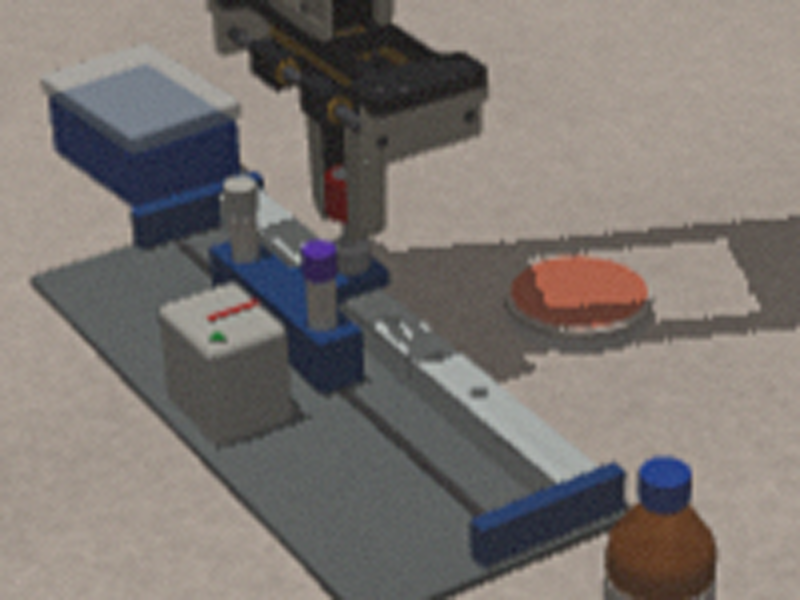

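```bash
python3 -m jog '0 0.001 0 0.001 0;0 0 0 0 0;0 0 0 0 0;0 0 0 0 0'; python3 d.py
```

```text
t: 8.28
tool_pos: [0.4827, -0.1753, 0.1543]
orientation: [0.019, 3.136, -0.005]
force: [-10.2, 2.2, 18.1]
opening: 0.0256
gripper_force: 40.0
yaw -0.7117560369971301 z [ 0.00518739 -0.00329677 -0.99998111] tool delta to knob [-0.00097135  0.04547141 -0.00584982] [-10.17297749   2.18550118  18.05783449]
```

The height stays at 0.1543 under more push, so the knob is hard against its home stop. The carriage is in the next hole with purple at the reader, so I'm handing in.

```bash
python3 -c "
from plant import robot
print(robot.close_job())"
```

```text
the job is handed in; nothing more can be done
None
```

I lifted the lock pin clear, slid the carriage one hole towards rail -y so the purple-capped tube stands at the reader, and handed the job in at about 8.3 s with the gripper holding the knob pressed home (about 18 N down, 40 N grip). The last picture showed both tubes upright and the other items in place; no verdict came back.

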